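# Bring the jar round to the front of the parts carousel

### The job

Spin the parts carousel by pushing on the edge of its wooden rim with the fingertips until the round jar with the screw lid stands at the front, centred on the flat brass pointer that sticks out from under the carousel. Only push the rim: the jar and the other goods on the carousel must ride round untouched, never pinched or lifted, and the things on the bench around it stay where they are. Finish with the carousel at rest and the hand clear of it.

Things in the scene. Friction and masses are not known exactly. Their poses are not given: they have to be found in the camera images.
- base: Fixed foot of the carousel: grey disc of radius 100 mm, 28 mm high, on the bench. Origin on the bench at the turning axis, z up. A flat brass tongue 24 mm wide and 8 mm high with a diamond-shaped tip sticks out from it along its -x axis, ending 215 mm from the axis: this is the pointer and marks the front, roughly on the robot's side.
- platter: Turning wooden platter on the base's vertical axis. Origin on the bench at the axis, z up; its x axis turns with it. Plywood disc of radius 125 mm, top at 45 mm height, with six rim lobes; ribs 10 mm high part it into five bays. Turns freely both ways, at least 350 degrees from its start, needs about 1 to 2 N at the rim, stops at once when no longer pushed. Cannot be lifted.
- lobe (a point): Centre of the rim lobe at 0 degrees (platter's x axis), 140 mm from the axis, 37 mm high. Six equal lobes, 60 degrees apart: each reaches from 120 to 160 mm from the axis, is 90 mm wide, heights 22 to 52 mm.
- notch (a point): Middle of the open notch at 30 degrees, 148 mm from the axis, 37 mm high. Six equal notches, 60 degrees apart, between the lobes: 35 mm deep (radius 125 to 160 mm), about 40 mm wide at the foot, 67 mm at radius 148 mm, open down to the bench (8 mm pointer tongue at the front). A fingertip goes down in one and pushes sideways on the end of a lobe.
- jar_center (a point): Centre (30 mm above its foot) of the jar to bring to the front: the only round thing on the carousel, grey, 54 mm in diameter, 60 mm high, with a white screw lid. It stands loose on the disc about 80 mm from the axis, close to the platter's -x axis (180 degrees, over a lobe), alone in its bay; it may creep a few mm on the disc as this turns.
- jar: The same jar; origin at the centre of its underside.
- carton_low: Brown carton 55 x 45 x 30 mm high standing loose on the disc, to be left alone; origin under its centre.
- carton_tall: White carton 42 x 42 x 55 mm high standing loose on the disc, to be left alone; origin under its centre.
- screw_tray: White open tray 52 x 52 x 28 mm high standing loose on the disc, to be left alone; origin under its centre.
- angle_bracket: L-shaped steel angle bracket, 50 x 44 mm foot, 45 mm high, standing loose on the disc, to be left alone; origin under its centre.
- tape_roll: Cardboard roll core, ring 90 mm across and 30 mm high, on the bench about 240 mm from the carousel's axis, to its left or right and a little behind, to be left alone; origin under its centre.
- tin: Round steel tin with a paper wrap, 72 mm across and 85 mm high, on the bench about 240 mm from the carousel's axis, to its left or right and a little behind, to be left alone; origin under its centre.
- carton_bench: Brown carton 120 x 90 x 70 mm high on the bench to the left, to be left alone; origin under its centre.
- screwdriver: Screwdriver lying on the bench to the right, about 200 mm long, to be left alone; origin under its middle.

How it is judged:
By the outcome, as a careful person would: the job done as asked, in the order asked, and still so for the second after the job is handed in, with the robot touching nothing.
It also fails if it takes over 58 s, if anything falls off the work surface, if the arm or the gripper's body presses on something with over 40 N, if the wrist force passes 120 N, or if a joint passes its speed limit or range.

### The arm

A 6-joint arm with a two-finger parallel gripper is mounted at the origin on the work surface. World frame = base frame: x ahead of the robot, y to its left, z up, the work surface at z = 0. Lengths are in mm, angles in rad, forces in N, time in s.
With the tool pointing down it reaches from about 350 to 975 mm from the base axis. Payload 7.1 kg.
Tool frame: the origin (TCP) lies on the front face of the gripper's body, between the roots of the fingers; the fingertips stand 80 mm ahead of it and the grasp point (between the pads) lies 61 mm ahead of it (env.tips_ahead is the distance from the TCP to the fingertips, in mm); z points along the fingers, y is the direction in which the jaws open and shut (so a half turn about z gives the same grasp; the last joint's range is limited). The gripper opens to 88 mm and grips with 3 to 60 N. Pads are 20 mm wide; open, the fingers measure 115 mm over their backs; the gripper's body (75 mm by 178 mm) begins 61 mm behind the grasp point.
Start: joints at [1.086, 0.423, 1.63, -0, 1.089, -0.019], TCP at [280.679, 558.413, 302.675] pointing down, gripper open.
Joint ranges: [-3, 3], [-0.9, 2.11], [0.09, 2.58], [-1.31, 4.45], [0.11, 2.69], [-2.54, 2.54]. Speed limits (rad/s): [2.39, 2.39, 3.01, 3.14, 3.14, 3.14].

### API

Orientations are given as a unit quaternion [x, y, z, w].
In Python, from station import env, set_gripper, viewer, workorder gives the robot as it stands. Calls block until the motion is done:
- env.reach(position, orientation): joint-space move of the TCP to a pose.
- env.move_l(position, rot=None, rate=150, f_stop=None): straight line of the TCP; rot=None keeps the orientation; rate is the mean speed in mm/s. With f_stop (N) it stops when the force on the tool has changed by that much, and returns True; else False.
- env.move_joints(angles): joint-space move.
- set_gripper(opening): finger opening in mm; the grip force is fixed at half the most; returns when the fingers have stopped.
- env.hold(seconds).
- env.ik(position, orientation): joint angles nearest the present ones, or None.
- env.read_state(): the state.
- viewer.camera(name): name is "scene" or "side" or "wrist"; returns the picture (384x512x3 uint8, blue, green, red); there is no depth.
- viewer.camera_params(name): a dict with "fx", "fy", "cx", "cy" (pixels), "pose" (4x4, takes a point from camera to world coordinates); the wrist camera has in their place "tool_from_camera" (4x4, takes a point from camera to tool coordinates, whose origin is the TCP and whose axes are the flange's). Camera axes: x right, y up, looking along -z (the intrinsics and any distortion apply to the point x, -y, -z); pixel columns grow to the right and rows downward; lengths in mm; the calibration is good to about 2 mm. A picture is of the moment at which its call begins: read the wrist's pose just before it. camera_params takes no time and is no camera call.
A pose or a line that the arm cannot do raises env.IKError and nothing moves.
- workorder.sign_off(): hands the job in, once; it reports no verdict.
The state is a dict: "time_s": time; "qpos": joint angles; "dq": joint speeds; "tau": joint torques, N m; "tool_pos": TCP position; "orientation": TCP orientation; "force": force on the tool from outside, world axes, zero at the start; "wrist_torque": the same for the moment, N m; "width": finger opening in mm.
Only numpy, scipy, OpenCV 4.12 (cv2) and the standard library are available. Lean on these libraries where they do the work, as an engineer would, in place of code of your own. Each camera call takes 0.05 s, during which the arm holds its last target. There are 200 camera calls.

## Working session

There is one attempt and no reset: what is moved stays moved. The work goes in short steps, each a Python script; the robot and the scene stay as the last script left them, time stands still between calls to the robot, and variables do not carry over. Pictures are saved under pics/ and viewed, about 8 in all and at most 12, crops included, and the job is handed in when it is done.

```bash
ls; mkdir -p pics
python3 - <<'E'
from station import env,viewer
import cv2,numpy as np
for n in("scene","side"):
    cv2.imwrite(f"pics/{n}0.png",viewer.camera(n)); p=viewer.camera_params(n); print(n,{k:(np.round(v,3).tolist()) for k,v in p.items()})
print(env.read_state()["time_s"], env.read_state()["orientation"])
print({k:np.round(v,4).tolist() for k,v in viewer.camera_params("wrist").items()})
a=cv2.imread("pics/scene0.png");b=cv2.imread("pics/side0.png")
E
```

```text
pics
scene {'fx': 437.313, 'fy': 437.313, 'cx': 256.689, 'cy': 186.921, 'pose': [[-0.822, -0.339, 0.458, 1230.644], [0.57, -0.467, 0.676, 935.599], [-0.016, 0.817, 0.577, 902.907], [0.0, 0.0, 0.0, 1.0]]}
side {'fx': 435.155, 'fy': 435.155, 'cx': 251.422, 'cy': 189.434, 'pose': [[0.74, 0.454, -0.497, -63.346], [-0.673, 0.484, -0.56, -723.337], [-0.013, 0.748, 0.663, 947.053], [0.0, 0.0, 0.0, 1.0]]}
0.1 [ 2.30795722e-01  9.73001978e-01 -6.77061100e-04 -1.64997769e-04]
{'fx': 336.8762, 'fy': 336.8762, 'cx': 250.7828, 'cy': 190.5079, 'tool_from_camera': [[-0.0004, 0.9554, 0.2952, 80.0599], [1.0, 0.0005, -0.0003, -0.3268], [-0.0004, 0.2952, -0.9554, -83.3619], [0.0, 0.0, 0.0, 1.0]]}
```

View pics/scene0.png

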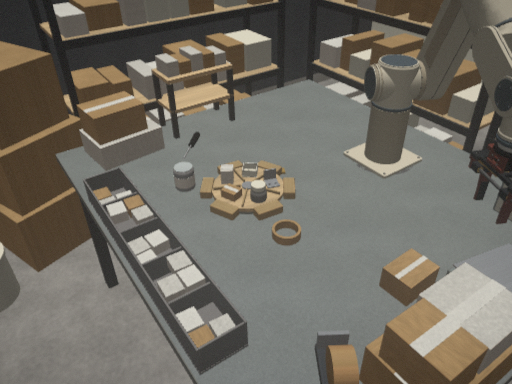

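View pics/side0.png

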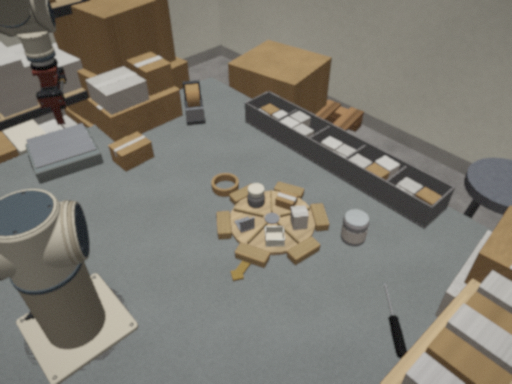

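Side view: the carousel hub is at about (272,218), the jar lid at (256,188) on the far-left side, and the brass pointer tip at about (238,276). I'll get rough positions, then take an overhead wrist view.

```bash
cat > h.py <<'E'
from station import env,viewer,set_gripper,workorder
import cv2,numpy as np
from scipy.spatial.transform import Rotation as R
def wpose():
    s=env.read_state(); T=np.eye(4); T[:3,:3]=R.from_quat(s["orientation"]).as_matrix(); T[:3,3]=s["tool_pos"]; return T
def cast(p,pose,uv,z):
    uv=np.atleast_2d(uv).astype(float)
    d=np.c_[(uv[:,0]-p["cx"])/p["fx"],-(uv[:,1]-p["cy"])/p["fy"],-np.ones(len(uv))]@pose[:3,:3].T
    o=pose[:3,3]; return o+d*((z-o[2])/d[:,2])[:,None]
def down(yaw): # tool z down, tool y axis (jaws) at world angle yaw+90, tool x at yaw
    x=np.array([np.cos(yaw),np.sin(yaw),0]); z=np.array([0,0,-1.]); return R.from_matrix(np.c_[x,np.cross(z,x),z]).as_quat()
E
python3 - <<'E'
from h import *
p=viewer.camera_params("side")
for n,uv,z in [("hub",(272,217),50),("jar",(256,188),105),("tip",(237,277),8),("tape",(225,184),15),("tin",(356,218),85),("sd",(395,320),10)]: print(n,cast(p,p["pose"],uv,z).round(0))
p=viewer.camera_params("scene")
for n,uv,z in [("hub",(248,185),50),("jar",(259,187),105),("tape",(286,231),15),("tin",(184,168),85)]: print(n,cast(p,p["pose"],uv,z).round(0))
print(wpose().round(2))
E
```

```text
hub [[571. -96.  50.]]
jar [[582. -17. 105.]]
tip [[ 377. -164.    8.]]
tape [[590. 142.  15.]]
tin [[ 714. -282.   85.]]
sd [[ 572. -521.   10.]]
hub [[571. -91.  50.]]
jar [[591.   5. 105.]]
tape [[586. 141.  15.]]
tin [[ 720. -265.   85.]]
[[-8.9000e-01  4.5000e-01 -0.0000e+00  2.8052e+02]
 [ 4.5000e-01  8.9000e-01 -0.0000e+00  5.5806e+02]
 [ 0.0000e+00 -0.0000e+00 -1.0000e+00  3.0198e+02]
 [ 0.0000e+00  0.0000e+00  0.0000e+00  1.0000e+00]]
```

Run:
```python
from h import *
yaw=np.radians(80); c=np.array([555,-97])
t=c+65*np.array([np.cos(yaw),np.sin(yaw)])
env.reach([*t,370],down(yaw)); set_gripper(0)
T=wpose(); np.save("T1.npy",T); im=viewer.camera("wrist"); cv2.imwrite("pics/w1.png",im)
s=env.read_state(); print(s["time_s"],np.round(s["qpos"],2),T[:3,3],s["width"])
```

```text
3.8417 [-0.08  0.27  1.69 -0.    1.18  0.1 ] [566.3010513  -32.98824715 370.00465379] 0.49629184402726706
```

View pics/w1.png

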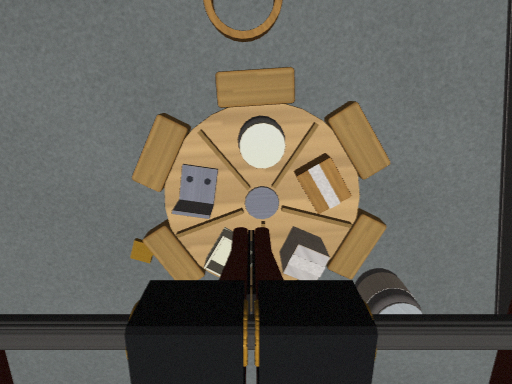

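Wrist view: the jar lid is at (262,146), the hub at (262,202), and lobes at (255,87), (359,140), (161,151), (357,244) and (174,251). The pointer diamond shows at (142,251). I'll refine these with masks.

```bash
cat > meas.py <<'E'
from h import *
from scipy.optimize import least_squares
def blobs(im,lo,hi,amin,k=3):
    m=cv2.inRange(cv2.cvtColor(im,cv2.COLOR_BGR2HSV),lo,hi); m=cv2.morphologyEx(m,cv2.MORPH_OPEN,np.ones((k,k)))
    return [(cv2.contourArea(q),q) for q in cv2.findContours(m,0,2)[0] if cv2.contourArea(q)>amin]
E
python3 - <<'E'
from meas import *
im=cv2.imread("pics/w1.png"); hsv=cv2.cvtColor(im,cv2.COLOR_BGR2HSV)
for n,(u,v) in dict(lobe=(255,87),lobe2=(161,151),lobe3=(357,244),disc=(200,125),disc2=(335,215),tip=(142,251),lid=(262,146),hub=(262,202),bench=(60,150)).items(): print(n,hsv[v,u])
p=viewer.camera_params("wrist");pose=np.load("T1.npy")@p["tool_from_camera"]
print("lobes,hub,lid,tip",[cast(p,pose,uv,z).round(0).tolist()[0][:2] for uv,z in [((255,85),52),((359,140),52),((161,151),52),((357,244),52),((174,251),52),((262,202),50),((262,146),105),((142,251),8)]])
E
```

```text
lobe [ 19 127 159]
lobe2 [ 18 132 164]
lobe3 [ 19 131 163]
disc [ 18 108 194]
disc2 [ 18 111 196]
tip [ 20 192 149]
lid [ 32  16 223]
hub [123  22 137]
bench [ 68   9 119]
lobes,hub,lid,tip [[587.0, 47.0], [698.0, -36.0], [462.0, -8.0], [684.0, -172.0], [446.0, -140.0], [571.0, -94.0], [583.0, -14.0], [385.0, -153.0]]
```

```bash
cat >> h.py <<'E'
C=np.array([571.,-94.]); RR=148.
def pt(deg,z,r=RR):
    a=np.radians(deg); return [C[0]+r*np.cos(a),C[1]+r*np.sin(a),z], down(a)
def arc(a,b,z,rate=60,step=12):
    n=max(1,int(np.ceil(abs(b-a)/step)))
    for d in np.linspace(a,b,n+1)[1:]:
        p,q=pt(d,z)
        if env.move_l(p,q,rate=rate,f_stop=20): print("stopped at",d,env.read_state()["force"]); return False
    return True
def look(name):
    env.hold(0.1); T=wpose(); im=viewer.camera("wrist"); cv2.imwrite(f"pics/{name}.png",im); np.save(f"pics/{name}.npy",T)
E
python3 - <<'E'
from h import *
s0=53.5
for d in np.arange(53,175,20):
    q=env.ik(*pt(d,115)); print(d,None if q is None else np.round(q,2))
p,q=pt(s0,200); env.reach(p,q)
p,q=pt(s0,115); print("hit",env.move_l(p,q,rate=80,f_stop=10))
E
python3 - <<'E'
from h import *
s0=53.5
s=env.read_state(); print(s["time_s"],s["tool_pos"],s["force"])
if s["tool_pos"][2]<117:
    e=s0+5.5+104
    print(arc(s0,e,115)); s=env.read_state(); print(s["time_s"],s["tool_pos"],s["force"],np.round(s["qpos"],2))
    arc(e,e-5,115)
    p,q=pt(e-5,220); env.move_l(p,q,rate=150)
    # look from the robot's left-front side, camera outward of the rim
    p,q=pt(150,370,60); env.reach(p,q); look("w2"); print(env.read_state()["time_s"])
E
```

```text
53 [ 0.02  0.71  1.63 -0.    0.8   0.66]
73 [ 0.06  0.66  1.74 -0.    0.74  0.35]
93 [ 0.07  0.61  1.86 -0.    0.67  0.02]
113 [ 0.06  0.57  1.97 -0.    0.61 -0.34]
133 [ 0.    0.53  2.07 -0.    0.55 -0.75]
153 [-0.09  0.5   2.13 -0.    0.51 -1.19]
173 [-0.2   0.5   2.15 -0.    0.5  -1.65]
hit False
5.8833 [659.44904615  24.99912763 115.59153288] [-0.21734713  0.14317278 -0.14745382]
True
12.05 [429.74102966 -50.56716285 115.02410544] [-0.07234271 -0.40754097 -0.68149684] [-0.14  0.5   2.15  0.    0.5  -1.42]
14.15
```

View pics/w2.png

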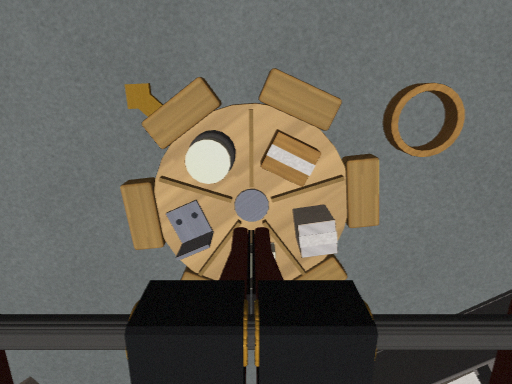

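The platter turned and the goods rode along. The pointer diamond is at about (140,97), the lid at (208,161) and the hub at (251,205). Next I'll measure the angles.

```bash
cat >> meas.py <<'E'
def measure(name):
    im=cv2.imread(f"pics/{name}.png"); p=viewer.camera_params("wrist"); pose=np.load(f"pics/{name}.npy")@p["tool_from_camera"]
    out={}
    lob=[]
    for a,q in blobs(im,(14,115,110),(24,160,180),1200,3):
        r=cv2.minAreaRect(q)
        if a>.85*r[1][0]*r[1][1]: lob.append(cast(p,pose,r[0],52)[0,:2])
    lob=np.array(lob); print("lobes",lob.round(0).tolist())
    if len(lob)>2:
        f=least_squares(lambda c:np.hypot(*(lob-c).T)-140,C); c=f.x; print("centre",c,"res",f.fun.round(1))
        a=np.degrees(np.arctan2(*(lob-c).T[::-1])); print("lobe ang",a.round(1)%360, "phase",np.degrees(np.angle(np.exp(6j*np.radians(a)).mean()))/6)
    hub=[cast(p,pose,cv2.minEnclosingCircle(q)[0],50)[0,:2] for a,q in blobs(im,(105,15,90),(140,60,180),500,3) if cv2.contourArea(q)<1800]; print("hub",hub)
    a,q=max(blobs(im,(20,5,200),(45,40,255),800,5),key=lambda t:t[0]); (u,r)=cv2.minEnclosingCircle(q); L=cast(p,pose,u,105)[0,:2]
    print("lid",u,r,L)
    bl=sorted(blobs(im,(16,170,80),(26,255,255),60,3),key=lambda t:-t[0])
    for a,q in bl[:3]:
        g=cast(p,pose,q[:,0],8)[:,:2]; d=np.hypot(*(g-C).T); far=g[d>d.max()-25]
        rc=np.array(cv2.minAreaRect(g.astype(np.float32))[0])
        ends=g[np.argsort(d)[-3:]].mean(0)
        print("brass",a,"r",d.min().round(),d.max().round(),"tip",ends.round(1),"rectcentre",rc.round(1))
        ang=lambda v,c:np.degrees(np.arctan2(v[1]-c[1],v[0]-c[0]))%360
        print("   angles tip/rect/jar about C",ang(ends,C),ang(rc,C),ang(L,C)); 
        if len(lob)>2: print("   about fit",ang(ends,c),ang(rc,c),ang(L,c),"jar r",np.hypot(*(L-c)))
E
python3 -c "
from meas import *
measure('w2')"
```

```text
lobes [[513.0, -222.0], [625.0, 33.0], [432.0, -109.0], [487.0, 17.0]]
centre [570.74384104 -94.93376587] res [-0.5 -0.6 -0.1  0.1]
lobe ang [245.5  67.  185.7 126.7] phase 6.216375301328447
hub [array([ 550.61324854, -175.01614717]), array([570.53622957, -94.28974321])]
lid (207.39999389648438, 160.9499969482422) 22.500383377075195 [ 488.53827741 -100.10279469]
brass 681.0 r 167.0 214.0 tip [ 367.6 -155.5] rectcentre [ 391.9 -149.9]
   angles tip/rect/jar about C 196.83233950140766 197.32614452757358 184.23260723582845
   about fit 196.61085217722837 197.07652078871175 183.59798195947297 jar r 82.36791579054398
brass 130.5 r 199.0 291.0 tip [ 826.3 -232.4] rectcentre [ 786.9 -209.6]
   angles tip/rect/jar about C 331.54212368380195 331.82539956336484 184.23260723582845
   about fit 331.7283338505738 332.0464896295257 183.59798195947297 jar r 82.36791579054398
brass 130.0 r 199.0 291.0 tip [ 816.5 -249.3] rectcentre [ 777.3 -226.2]
   angles tip/rect/jar about C 327.6807709947086 327.35675690158644 184.23260723582845
   about fit 327.86357493290046 327.57317655539657 183.59798195947297 jar r 82.36791579054398
```

Run:
```python
from h import *
p,q=pt(158,220); env.reach(p,q)
p,q=pt(158,115); 
if env.move_l(p,q,rate=100,f_stop=10): print("HIT")
else:
    print(arc(158,176,115,rate=40,step=9)); env.hold(.2); s=env.read_state(); print(s["tool_pos"],s["force"])
    arc(176,171,115)
p,q=pt(171,220); env.move_l(p,q)
p,q=pt(197,370,70); env.reach(p,q); look("w3"); print(env.read_state()["time_s"])
from meas import *
measure("w3")
```

```text
True
[423.39444918 -83.5191913  114.99794358] [-0.86390662  0.02634727  0.52346611]
19.85
lobes [[543.0, -232.0], [463.0, -5.0], [439.0, -141.0]]
centre [570.74139182 -94.87326069] res [ 0.1  0.1 -0.1]
lobe ang [258.6 140.1 199.4] phase 19.37770024659986
hub [array([570.91236298, -94.36737472]), array([ 569.32409182, -178.25223563])]
lid (249.29190063476562, 157.14161682128906) 22.359256744384766 [ 492.4222849  -119.00051018]
brass 841.5 r 161.0 214.0 tip [ 367.5 -156.5] rectcentre [ 391.8 -148.5]
   angles tip/rect/jar about C 197.08557064571346 196.91621623543637 197.6491375915149
   about fit 196.88087304741586 196.68298995944212 197.1221495037115 jar r 81.95124572420082
brass 137.0 r 187.0 282.0 tip [842.1 -21.1] rectcentre [797.6 -34.6]
   angles tip/rect/jar about C 15.054535908692595 14.691540636381873 197.6491375915149
   about fit 15.212653224516346 14.881690297008692 197.1221495037115 jar r 81.95124572420082
brass 129.5 r 189.0 282.0 tip [836.6  -2.8] rectcentre [793.  -16.1]
   angles tip/rect/jar about C 18.94114469138434 19.32723900181462 197.6491375915149
   about fit 19.092252298589646 19.50666302394489 197.1221495037115 jar r 81.95124572420082
```

View pics/w3.png

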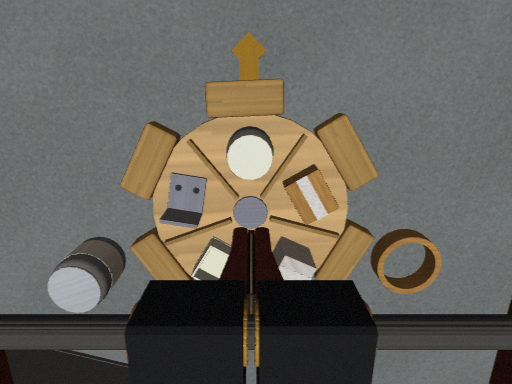

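The lid (249,157), hub (250,212) and pointer tip (249,37) line up to within about 0.5°. All five items stand in their bays, and the tape roll and tin look undisturbed.

Run:
```python
from h import *
env.hold(.3); s=env.read_state(); print(s["time_s"],s["tool_pos"],np.abs(s["dq"]).max(),s["force"])
workorder.sign_off()
```

```text
20.15 [ 503.89019533 -114.3282084   369.62982505] 0.006029856255910283 [-0.07884406 -0.17771754  0.12370014]
the job is handed in; nothing more can be done
```

The jar now stands at the front, centred on the brass pointer, and the job was handed in at 20.2 s of the 58 s allowed.

I set the closed fingertips in a rim notch and pushed the end of a lobe counter-clockwise about 103°. After lifting off to re-measure, I pushed about 13° more, then backed off and lifted clear.

**Alignment:** the last wrist view put the jar at 197.1–197.6° and the pointer at 196.7–197.1°, depending on which centre estimate is used. That is within 1°, or at most about 1.4 mm at the jar.

**Undisturbed goods:** the jar stayed about 82 mm from the axis and the other four items stayed in their bays. The tape roll and tin looked unmoved in the last view. The bench carton and screwdriver were not checked again, but the hand never went near them at low height.

**Forces and hand:** no force stop triggered, the forces I read stayed around 1 N, and the fingertips ended about 290 mm above the bench. No check failed.

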